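# Push a cracked tube through the scrap bin's flap

## Task

Scrap the cracked kaleidoscope tube that lies in the feed trough of the wooden scrap bin: gently push it endways with your fingertips, in through the hanging flap, until it drops off the inner sill into the bin, then draw your fingers back out so that the flap falls shut behind it. Only push the tube, do not pinch or lift it, and leave the good parts and other things on the bench where they are.

Things in the scene. Friction and masses are not known exactly. Their poses are not given: they have to be found in the camera images.
- scrap_bin: wooden scrap bin in its stand, fixed (its brass pivots are pinned). Origin on the bench below the flap; x = feed direction, level, into the bin; z up. In this frame, mm: walls (|y| 55 to 65) and clear lid (top z=243) from x=-6 to 215, inner floor z=30, back wall x=205; stand's cheeks |y| 72 to 88, x 75 to 135, up to z=235. Under the trough: legs and a 12 mm base within |y| = 45, at its bin end 100
- trough_mouth (a point): the open outer end of the feed trough, on its lowest line, 135 mm above the bench and 190 mm before the flap (axes as the bin's). The floor is a shallow V (each side rises at 7 degrees), level along the feed; rails at 55 to 63 mm either side stand 22 mm above the lowest line
- sill_edge (a point): where the trough's floor ends inside the bin, as a sharp edge 60 mm past the flap, 135 mm above the bench; beyond it is a 105 mm drop to the bin's floor
- flap_pivot (a point): the middle of the flap's pivot rod (8 mm thick, level, across the doorway), 225 mm above the bench, 90 mm above the trough's lowest line: 86 mm is free under it. The doorway is 110 mm wide. The lintel just above the rod (underside 231 mm above the bench) and the lid reach 8 mm out in front of the rod
- flap (a joint): the gravity flap, a plywood board 104 wide and 6 thick hung on a brass pivot rod: 0 = hanging shut, grows as its foot swings into the bin (1.45 rad at its stop). It opens inward only, weighs 70 g, opens at a push of under 1 N on its foot and falls shut by itself when nothing props it
- flap_foot (a point): the middle of the flap's lower edge, 81 mm below its pivot; with the flap shut it hangs 9 mm above the lowest line of the trough (144 mm above the bench)
- tube_centre (a point): the centre of the cracked kaleidoscope tube: clear acrylic with a mirror prism inside and both end discs glued on (flat solid ends), 40 mm diameter, 100 mm long, 70 to 130 g. It lies in the trough, its axis (the point's x axis) along the trough, its centre 155 mm above the bench; it drops once it is pushed so far that its centre lies past the sill's edge (its rear end is then 10 mm and more inside the flap)
- copper_wheel: a flat spoked copper wheel with a hub, 68 mm across, 14 mm high, lying flat; origin at the centre of its underside. A bystander
- eyepiece: a turned brass eyepiece, flange 48 mm across, 40 mm high, standing; origin at the centre of its underside. A bystander
- nugget: a domed glass nugget, 42 mm across, 19 mm high; origin at the centre of its underside. A bystander
- spacer_ring: a steel spacer ring, 44 mm across, hole 34 mm, 12 mm high, lying flat; origin at the centre of its underside. A bystander
- glue: a white glue bottle, 38 mm across, 95 mm high, standing; origin at the centre of its underside. A bystander
- brush: a brush 160 mm long lying along its x axis. A bystander
- chip_dish: a white dish, 68 mm across, 22 mm high; origin at the centre of its underside. A bystander
Mind the look-alikes: they are no part of the job. What is shaped like the part that bears tube_centre but purple is not meant.

How it is judged:
By the outcome, as a careful person would: the job done as asked, in the order asked, and still so for the second after the job is handed in, with the robot touching nothing.
It also fails if it takes over 45 s, if anything falls off the work surface, if the arm or the gripper's body presses on something with over 40 N, if the wrist force passes 120 N, or if a joint passes its speed limit or range.

## Robot

A 6-joint arm with a two-finger parallel gripper is mounted at the origin on the work surface. World frame = base frame: x ahead of the robot, y to its left, z up, the work surface at z = 0. Lengths are in m, angles in rad, forces in N, time in s.
With the tool pointing down it reaches from about 0.3 to 0.875 m from the base axis. Payload 4.2 kg.
Tool frame: the origin (TCP) lies between the finger pads; the fingertips stand 8 mm ahead of it and the grasp point (between the pads) lies 11 mm behind it; z points along the fingers, y is the direction in which the jaws open and shut (so a half turn about z gives the same grasp; the last joint's range is limited). The gripper opens to 85 mm and grips with 20 to 120 N. Pads are 22 mm wide; open, the fingers measure 114 mm over their backs; the gripper's body (76 mm by 85 mm) begins 54 mm behind the grasp point. The pads swing forward as they close: fully open they stand 13 mm farther back than shut.
Start: joints at [1.147, 0.32, 1.565, -0, 1.257, -0.02], TCP at [0.226, 0.529, 0.239] pointing down, gripper open.
Joint ranges: [-3.11, 3.11], [-0.84, 2.01], [0.21, 2.61], [-1.34, 4.49], [0.05, 2.63], [-2.56, 2.56]. Speed limits (rad/s): [2.57, 2.57, 3.14, 3.14, 3.14, 3.14].

## Interface

Orientations are given as a unit quaternion [w, x, y, z].
In Python, from cell import robot gives the robot as it stands.
- The arm moves only by the tool apply_moves, never from a script. Its argument "rows" is a list of rows, each an object of numbers: "x", "y", "z": the shift along the tool's x, y, z in cm; "yaw": the turn about the tool's z in degrees; "grip": the closure, from 0 (fully open) to 1 (shut). In form: [{"x": .., "y": .., "z": .., "yaw": .., "grip": ..}, ...]. A call has 1 to 12 rows; each row is the pose to reach, as a shift and turn from the pose commanded when the call began, along the tool's axes at that moment; what a row does not reach only later rows make up. A row lasts 1/10 s, in which the tool goes at most 50 mm and 8.59 degrees, less where a joint would pass 70% of its speed; a pose out of reach is approached as far as the arm can. A call with a gripper value outside its range is refused whole. The fingers move at their own pace and stop on an object; the grip force is fixed at half the most. Time passes only in rows, so rows that repeat a pose let the fingers close. It gives the time, the measured TCP pose, the force and the opening at its end, in the units of the state.
- robot.observe(): the state, without advancing time (a new reading comes with each control period).
- robot.grab_frame(name): name is "scene" or "top" or "wrist"; returns the picture (420x560x3 uint8, red, green, blue); there is no depth.
- robot.get_calibration(name): a dict with "K" (3x3 intrinsics, pixels), "R" (3x3) and "t" (3): a world point X has camera coordinates R X + t; the wrist camera has in their place "T_tool_cam" (4x4, takes a point from camera to tool coordinates, whose origin is the TCP and whose axes are the flange's). Camera axes: x right, y down, z forward; pixel columns grow to the right and rows downward; lengths in m; the calibration is good to about 2 mm. A picture is of the moment at which its call begins: read the wrist's pose just before it. get_calibration takes no time and is no camera call.
- robot.sign_off(): hands the job in, once; it reports no verdict.
The state is a dict: "t": time; "q": joint angles; "qd": joint speeds; "tau": joint torques, N m; "tcp_pos": TCP position; "eef_rot": TCP orientation; "contact_force": force on the tool from outside, world axes, zero at the start; "moment": the same for the moment, N m; "opening": finger opening in m.
Only numpy, scipy, OpenCV 4.12 (cv2) and the standard library are available. Lean on these libraries where they do the work, as an engineer would, in place of code of your own. Each camera call takes 0.05 s, during which the arm holds its last target.

## Working session

There is one attempt and no reset: what is moved stays moved. The work goes in short steps, Python scripts to look and compute and a tool call to move; the robot and the scene stay as the last step left them, time stands still between calls to the robot, and variables do not carry over. Pictures are saved under pics/ and viewed, and the job is handed in when it is done.

Besides the shell and the picture viewer there is one more tool, called after "Emit:" in YAML: its name, and indented under it one key for each argument. apply_moves: Moves the arm, as the interface text tells. Its arguments: {"type":"object","properties":{"rows":{"type":"array","items":{"type":"object","properties":{"x":{"type":"number"},"y":{"type":"number"},"z":{"type":"number"},"yaw":{"type":"number"},"grip":{"type":"number"}}}}},"required":["rows"]}

```bash
ls; mkdir -p pics
python3 - <<'E'
from cell import robot
import cv2
print(robot.observe())
for n in ("scene","top"):
    f=robot.grab_frame(n); cv2.imwrite(f"pics/{n}0.png",f[:,:,::-1]); print(n,robot.get_calibration(n))
print(robot.get_calibration("wrist"))
E
```

```text
pics
{'t': 0.0, 'q': array([ 1.14697443e+00,  3.20298252e-01,  1.56572092e+00,  2.52639513e-05,
        1.25740406e+00, -2.00195957e-02]), 'qd': array([ 0.00043875, -0.00056455,  0.00072069, -0.00126682, -0.00122588,
        0.00088389]), 'tau': array([ 3.49112679e-05, -4.15533757e+01, -2.34162444e+01, -1.00258653e-04,
        8.16737447e-03,  1.10134374e-05]), 'tcp_pos': array([0.22573131, 0.52831224, 0.23846235]), 'eef_rot': array([-2.13177151e-04,  2.00535969e-01,  9.79685913e-01, -8.90199385e-04]), 'contact_force': array([-0.17491561,  0.24921483, -0.43763399]), 'moment': array([-0.00487659, -0.01315541,  0.04382545]), 'opening': 0.08513386631534245}
scene {'K': array([[540.96675962,   0.        , 278.29691548],
       [  0.        , 540.96675962, 207.29176772],
       [  0.        ,   0.        ,   1.        ]]), 'R': array([[ 0.68905537,  0.72463815,  0.01011193],
       [ 0.54594873, -0.50986321, -0.66481538],
       [-0.47659488,  0.46361521, -0.74693926]]), 't': array([-0.27714771, -0.25633972,  1.50377345])}
top {'K': array([[423.71315532,   0.        , 281.0237345 ],
       [  0.        , 423.71315532, 203.25042145],
       [  0.        ,   0.        ,   1.        ]]), 'R': array([[-0.00950345, -0.99992223, -0.00807527],
       [-0.99691326,  0.01010362, -0.07785799],
       [ 0.07793352,  0.00731042, -0.99693175]]), 't': array([-0.10612175,  0.5596335 ,  1.01455835])}
{'K': array([[362.43962161,   0.        , 283.64585605],
       [  0.        , 362.43962161, 209.41331244],
       [  0.        ,   0.        ,   1.        ]]), 'T_tool_cam': array([[-6.37751258e-04, -9.56062464e-01, -2.93162342e-01,
         7.53529440e-02],
       [ 9.99999587e-01, -4.19948750e-04, -8.05880306e-04,
        -4.55577453e-04],
       [ 6.47358752e-04, -2.93162735e-01,  9.56062337e-01,
        -1.34156119e-01],
       [ 0.00000000e+00,  0.00000000e+00,  0.00000000e+00,
         1.00000000e+00]])}
```

View pics/scene0.png

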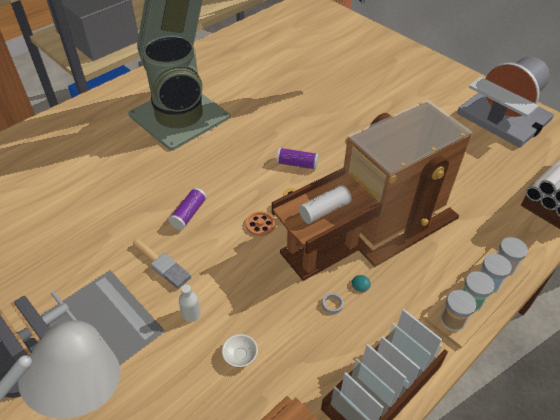

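View pics/top0.png

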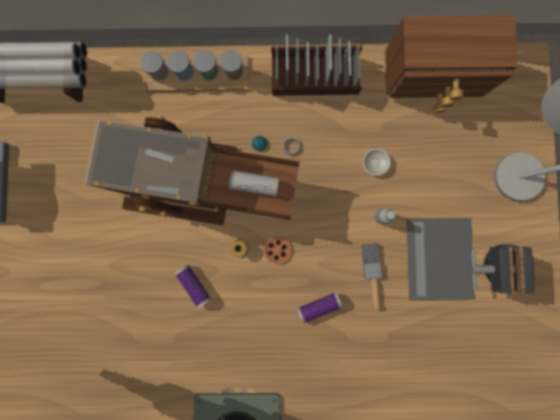

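The top view shows the clear tube at about (254,183) in the trough, which feeds left into the bin. The two purple look-alikes are at (193,286) and (320,308). I'll enlarge this for measurement.

Run:
```python
import cv2
a=cv2.imread("pics/top0.png")[110:270,80:310]; cv2.imwrite("pics/topc.png",cv2.resize(a,None,fx=3.4,fy=3.4,interpolation=cv2.INTER_CUBIC))
a=cv2.imread("pics/scene0.png")[95:285,260:480]; cv2.imwrite("pics/scenec.png",cv2.resize(a,None,fx=3.1,fy=3.1,interpolation=cv2.INTER_CUBIC))
```

```text
(no output)
```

View pics/topc.png

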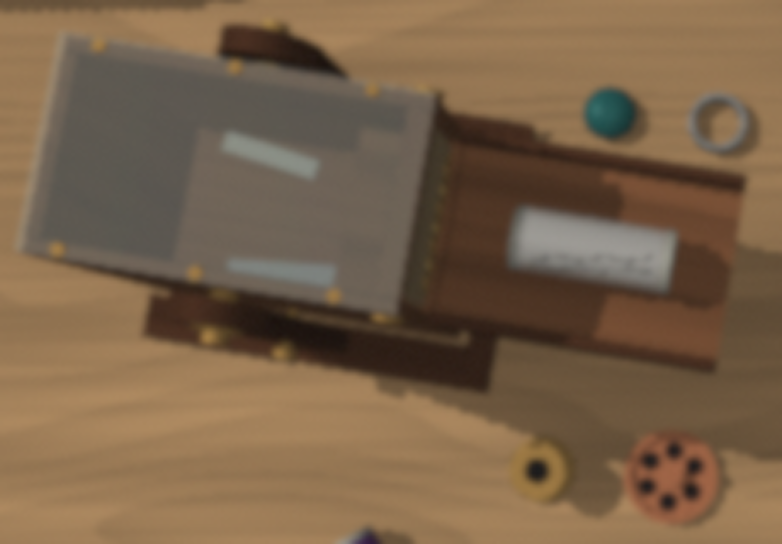

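View pics/scenec.png

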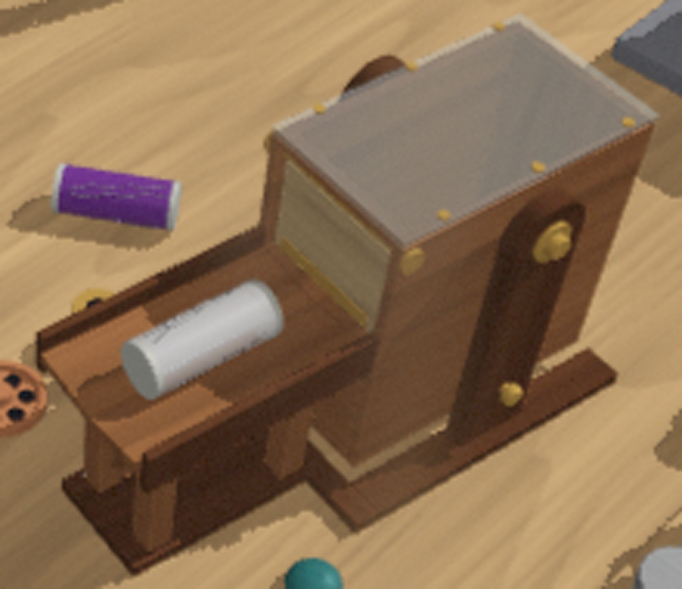

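```bash
cat > h.py <<'E'
import numpy as np
from cell import robot
def proj(n,X):
    c=robot.get_calibration(n); X=np.atleast_2d(X); p=X@c["R"].T+c["t"]; p=p@c["K"].T; return p[:,:2]/p[:,2:]
def ray(n,uv,z):
    c=robot.get_calibration(n); d=c["R"].T@np.linalg.solve(c["K"],[*uv,1]); o=-c["R"].T@c["t"]; return o+d*(z-o[2])/d[2]
E
python3 - <<'E'
from h import *
from scipy.optimize import least_squares
top=[((66,34),(215,-65,243)),((436,92),(-8,-65,243)),((402,312),(-8,65,243)),((20,250),(215,65,243)),((745,178),(-190,-63,157)),((716,370),(-190,63,157))]
sc=[((275,130),(-8,65,243)),((400,245),(-8,-65,243)),((655,118),(215,-65,243)),((517,20),(215,65,243)),((40,340),(-190,63,157)),((143,460),(-190,-63,157))]
def W(p,B):
    B=np.array(B)/1000;c,s=np.cos(p[2]),np.sin(p[2])
    return np.c_[p[0]+c*B[:,0]-s*B[:,1],p[1]+s*B[:,0]+c*B[:,1],B[:,2]]
ut=np.array([a for a,_ in top])/3.4+[80,110]; us=np.array([a for a,_ in sc])/3.1+[260,95]
def f(p): return np.r_[(proj("top",W(p,[b for _,b in top]))-ut).ravel(),(proj("scene",W(p,[b for _,b in sc]))-us).ravel()]
r=least_squares(f,[.45,.1,1.6],loss='soft_l1'); print(r.x,np.degrees(r.x[2])); print(f(r.x).reshape(-1,2).round(1))
# tube: end-top points
p=r.x
for uv in [(518,238),(674,262)]:
    X=ray("top",np.array(uv)/3.4+[80,110],.165); c,s=np.cos(p[2]),np.sin(p[2]); d=X[:2]-p[:2]; print("tube end in bin",c*d[0]+s*d[1],-s*d[0]+c*d[1],X)
for n,uv in [("scene",np.array((145,372))/3.1+[260,95])]:
    X=ray(n,uv,.155);d=X[:2]-p[:2]; print("tube rear centre",c*d[0]+s*d[1],-s*d[0]+c*d[1],X)
for nm,uv,z in [("eyep",(540,470),.04),("wheel",(673,477),.014),("nug",(610,113),.01),("ring",(720,122),.012)]:
    X=ray("top",np.array(uv)/3.4+[80,110],z); print(nm,X)
E
```

```text
[0.61061834 0.04276414 1.39572042] 79.96888950231752
[[-1.2 -1.9]
 [ 1.9 -0.7]
 [-0.1  0.3]
 [-1.  -0.4]
 [ 1.5 -2. ]
 [ 0.4 -0.4]
 [-3.3 -1.4]
 [-0.5 -0.1]
 [ 0.6 -1.4]
 [ 0.  -2.9]
 [-3.1 -3. ]
 [ 0.3  0.1]]
tube end in bin -0.05434915042908507 0.0034776951290561246 [ 0.59772711 -0.01014844  0.165     ]
tube end in bin -0.15261565066345517 0.0023850202753489397 [ 0.58168674 -0.1071031   0.165     ]
tube rear centre -0.14749457340806632 -0.004612608934887085 [ 0.58946941 -0.10327917  0.155     ]
eyep [ 0.45060678 -0.01016321  0.04      ]
wheel [ 0.44402159 -0.10293679  0.014     ]
nug [ 0.71052597 -0.05891689  0.01      ]
ring [ 0.70247533 -0.13968278  0.012     ]
```

Emit:
apply_moves:
  rows:
    - {"x": 5, "y": 1, "z": -5, "yaw": 0, "grip": 0}
    - {"x": 9, "y": 2, "z": -10, "yaw": 0, "grip": 0}
    - {"x": 12.5, "y": 2.5, "z": -14, "yaw": 0, "grip": 0}
    - {"x": 12.5, "y": 2.5, "z": -18, "yaw": 0, "grip": 0}
    - {"x": 12.5, "y": 2.5, "z": -20, "yaw": 0, "grip": 0}
    - {"x": 12.5, "y": 2.5, "z": -20, "yaw": 0, "grip": 0}

```text
t: 0.7
tcp_pos: [0.1197, 0.6027, 0.4457]
eef_rot: [-0.0, 0.2, 0.98, 0.006]
contact_force: [-0.1, -0.6, 1.1]
opening: 0.0857
```

Emit:
apply_moves:
  rows:
    - {"x": 1, "y": 4.5, "z": 0, "yaw": 0, "grip": 0}
    - {"x": 2, "y": 9, "z": 0, "yaw": 0, "grip": 0}
    - {"x": 3, "y": 13.5, "z": 0, "yaw": 0, "grip": 0}
    - {"x": 4, "y": 18, "z": 0, "yaw": 0, "grip": 0}
    - {"x": 5, "y": 22.5, "z": 0, "yaw": 0, "grip": 0}
    - {"x": 6, "y": 27, "z": 0, "yaw": 0, "grip": 0}
    - {"x": 7, "y": 31.5, "z": 0, "yaw": 0, "grip": 0}
    - {"x": 7, "y": 31.5, "z": 0, "yaw": 0, "grip": 0}

```text
t: 1.5
tcp_pos: [0.1623, 0.8257, 0.3881]
eef_rot: [-0.0, 0.201, 0.98, 0.018]
contact_force: [-0.6, -1.4, 1.0]
opening: 0.0857
```

Run:
```python
from h import *
from scipy.spatial.transform import Rotation as R
o=robot.observe();w=o["eef_rot"];print(o["t"],o["q"].round(3),o["tcp_pos"].round(4));print(R.from_quat(np.roll(w,-1)).as_matrix().round(3))
```

```text
1.5 [1.363 0.865 0.215 0.    2.025 0.196] [0.1623 0.8257 0.3881]
[[-0.92   0.393  0.007]
 [ 0.393  0.919  0.035]
 [ 0.007  0.035 -0.999]]
```

Emit:
apply_moves:
  rows:
    - {"x": 1, "y": 4.5, "z": 0, "yaw": 0, "grip": 0}
    - {"x": 2, "y": 9, "z": 0, "yaw": 0, "grip": 0}
    - {"x": 3, "y": 13.5, "z": 0, "yaw": 0, "grip": 0}

```text
t: 1.8
tcp_pos: [0.1682, 0.8606, 0.3516]
eef_rot: [-0.0, 0.2, 0.979, 0.037]
contact_force: [0.8, -0.2, -0.3]
opening: 0.0854
```

```bash
cat > st.py <<'E'
from h import *
from scipy.spatial.transform import Rotation as R
o=robot.observe();w=o["eef_rot"];M=R.from_quat(np.roll(w,-1)).as_matrix();print(o["t"],o["q"].round(3),o["tcp_pos"].round(4),o["contact_force"].round(1),o["opening"].round(4));print(M.round(3))
E
python3 st.py
```

```text
Traceback (most recent call last):
  File "st.py", line 3, in <module>
    o=robot.observe();w=o["eef_rot"];M=R.from_quat(np.roll(w,-1)).as_matrix();print(o["t"],o["q"].round(3),o["tcp_pos"].round(4),o["contact_force"].round(1),o["opening"].round(4));print(M.round(3))
                                                                                                                                                             ^^^^^^^^^^^^^^^^^^
AttributeError: 'float' object has no attribute 'round'
```

Emit:
apply_moves:
  rows:
    - {"x": 5, "y": 20, "z": -12, "yaw": 0, "grip": 0}
    - {"x": 9, "y": 39, "z": -20, "yaw": 0, "grip": 0}
    - {"x": 9, "y": 39, "z": -20, "yaw": 0, "grip": 0}
    - {"x": 9, "y": 39, "z": -20, "yaw": 0, "grip": 0}

```text
t: 2.2
tcp_pos: [0.1674, 0.8704, 0.3559]
eef_rot: [-0.0, 0.2, 0.978, 0.055]
contact_force: [-0.1, -0.2, -0.5]
opening: 0.0852
```

```bash
sed -i 's/o\["opening"\].round(4)/o["opening"]/' st.py
python3 st.py
```

```text
2.2 [1.367e+00 9.060e-01 2.140e-01 1.000e-03 1.911e+00 2.010e-01] [0.1674 0.8704 0.3559] [-0.1 -0.2 -0.5] 0.08520418644164973
[[-0.92   0.392  0.021]
 [ 0.392  0.914  0.108]
 [ 0.023  0.108 -0.994]]
```

Emit:
apply_moves:
  rows:
    - {"x": 9, "y": 39, "z": -10, "yaw": 0, "grip": 0}

```text
t: 2.3
tcp_pos: [0.1692, 0.8828, 0.3526]
eef_rot: [-0.001, 0.2, 0.977, 0.071]
contact_force: [0.6, -0.0, -0.9]
opening: 0.0855
```

Emit:
apply_moves:
  rows:
    - {"x": 9, "y": 39, "z": 0, "yaw": 0, "grip": 0}

```text
t: 2.4
tcp_pos: [0.1718, 0.8999, 0.3413]
eef_rot: [-0.001, 0.2, 0.976, 0.087]
contact_force: [-0.4, 0.7, 0.2]
opening: 0.0851
```

Emit:
apply_moves:
  rows:
    - {"x": 0, "y": 0, "z": -39, "yaw": 0, "grip": 0}

```text
t: 2.5
tcp_pos: [0.1682, 0.8811, 0.3635]
eef_rot: [-0.001, 0.2, 0.977, 0.079]
contact_force: [1.2, 1.2, -3.7]
opening: 0.0855
```

Emit:
apply_moves:
  rows:
    - {"x": 9, "y": 39, "z": -40, "yaw": 0, "grip": 0}
    - {"x": 9, "y": 39, "z": -40, "yaw": 0, "grip": 0}
    - {"x": 9, "y": 39, "z": -40, "yaw": 0, "grip": 0}
    - {"x": 9, "y": 39, "z": -40, "yaw": 0, "grip": 0}
    - {"x": 9, "y": 39, "z": -40, "yaw": 0, "grip": 0}
    - {"x": 9, "y": 39, "z": -40, "yaw": 0, "grip": 0}

```text
t: 3.1
tcp_pos: [0.1589, 0.8422, 0.4514]
eef_rot: [-0.001, 0.199, 0.974, 0.109]
contact_force: [-0.4, 0.8, 0.1]
opening: 0.0857
```

```bash
python3 st.py
```

```text
3.1 [1.37  0.796 0.214 0.002 1.912 0.204] [0.1589 0.8422 0.4514] [-0.4  0.8  0.1] 0.08568850152132279
[[-0.921  0.388  0.041]
 [ 0.388  0.897  0.213]
 [ 0.046  0.212 -0.976]]
```

Emit:
apply_moves:
  rows:
    - {"x": 9, "y": 39, "z": 0, "yaw": 0, "grip": 0}

```text
t: 3.2
tcp_pos: [0.1619, 0.8599, 0.4434]
eef_rot: [-0.001, 0.199, 0.972, 0.125]
contact_force: [0.1, 1.0, 0.3]
opening: 0.0855
```

Emit:
apply_moves:
  rows:
    - {"x": 9, "y": 39, "z": 0, "yaw": 0, "grip": 0}

```text
t: 3.3
tcp_pos: [0.1651, 0.8794, 0.4296]
eef_rot: [-0.002, 0.199, 0.97, 0.139]
contact_force: [-0.5, 0.4, -0.7]
opening: 0.0855
```

Emit:
apply_moves:
  rows:
    - {"x": 9, "y": 39, "z": 0, "yaw": 0, "grip": 0}

```text
t: 3.4
tcp_pos: [0.1679, 0.8967, 0.4195]
eef_rot: [-0.002, 0.198, 0.968, 0.153]
contact_force: [-0.6, -0.1, 0.5]
opening: 0.0854
```

Emit:
apply_moves:
  rows:
    - {"x": 9, "y": 39, "z": 0, "yaw": 0, "grip": 0}

```text
t: 3.5
tcp_pos: [0.1705, 0.9126, 0.4123]
eef_rot: [-0.002, 0.198, 0.966, 0.168]
contact_force: [0.5, -0.1, -0.4]
opening: 0.0857
```

Emit:
apply_moves:
  rows:
    - {"x": 9, "y": 39, "z": 0, "yaw": 0, "grip": 0}

```text
t: 3.6
tcp_pos: [0.1729, 0.9274, 0.4071]
eef_rot: [-0.002, 0.197, 0.963, 0.183]
contact_force: [-0.2, 0.4, 0.1]
opening: 0.0853
```

Emit:
apply_moves:
  rows:
    - {"x": 9, "y": 39, "z": 0, "yaw": 0, "grip": 0}

```text
t: 3.7
tcp_pos: [0.1751, 0.9413, 0.4037]
eef_rot: [-0.003, 0.196, 0.96, 0.199]
contact_force: [0.8, 0.3, -0.5]
opening: 0.0852
```

Emit:
apply_moves:
  rows:
    - {"x": 9, "y": 39, "z": 0, "yaw": 0, "grip": 0}

```text
t: 3.8
tcp_pos: [0.1772, 0.9542, 0.4019]
eef_rot: [-0.003, 0.196, 0.957, 0.215]
contact_force: [-0.3, 0.2, -0.2]
opening: 0.0853
```

Emit:
apply_moves:
  rows:
    - {"x": 9, "y": 39, "z": 0, "yaw": 0, "grip": 0}

```text
t: 3.9
tcp_pos: [0.1791, 0.9662, 0.4017]
eef_rot: [-0.003, 0.195, 0.953, 0.231]
contact_force: [0.3, -0.5, 0.1]
opening: 0.0853
```

```bash
python3 st.py
```

```text
3.9 [1.375 0.888 0.215 0.004 1.571 0.208] [0.1791 0.9662 0.4017] [ 0.3 -0.5  0.1] 0.08531616397164166
[[-0.924  0.373  0.084]
 [ 0.37   0.817  0.442]
 [ 0.097  0.44  -0.893]]
```

The tilt is building up, 27° so far, and the tool points along azimuth 79°. Continuing.

Emit:
apply_moves:
  rows:
    - {"x": 9, "y": 39, "z": 0, "yaw": 0, "grip": 0}

```text
t: 4.0
tcp_pos: [0.1808, 0.9774, 0.4031]
eef_rot: [-0.004, 0.194, 0.949, 0.247]
contact_force: [0.4, -0.6, -0.7]
opening: 0.0857
```

Emit:
apply_moves:
  rows:
    - {"x": 9, "y": 39, "z": 0, "yaw": 0, "grip": 0}

```text
t: 4.1
tcp_pos: [0.1824, 0.9876, 0.406]
eef_rot: [-0.004, 0.193, 0.945, 0.263]
contact_force: [-0.1, -0.1, 0.8]
opening: 0.085
```

Emit:
apply_moves:
  rows:
    - {"x": 9, "y": 39, "z": 0, "yaw": 0, "grip": 0}

```text
t: 4.2
tcp_pos: [0.1839, 0.997, 0.4103]
eef_rot: [-0.004, 0.192, 0.941, 0.279]
contact_force: [0.3, 0.8, 0.4]
opening: 0.0858
```

Emit:
apply_moves:
  rows:
    - {"x": 9, "y": 39, "z": 0, "yaw": 0, "grip": 0}

```text
t: 4.3
tcp_pos: [0.1851, 1.0055, 0.4161]
eef_rot: [-0.005, 0.191, 0.936, 0.295]
contact_force: [-0.2, 0.0, 0.6]
opening: 0.0854
```

Emit:
apply_moves:
  rows:
    - {"x": 9, "y": 39, "z": 0, "yaw": 0, "grip": 0}

```text
t: 4.4
tcp_pos: [0.1863, 1.013, 0.4232]
eef_rot: [-0.005, 0.19, 0.931, 0.311]
contact_force: [-1.1, -0.2, 0.4]
opening: 0.0852
```

Emit:
apply_moves:
  rows:
    - {"x": 9, "y": 39, "z": 0, "yaw": 0, "grip": 0}

```text
t: 4.5
tcp_pos: [0.1872, 1.0198, 0.4317]
eef_rot: [-0.005, 0.189, 0.926, 0.327]
contact_force: [-0.3, 0.2, 0.3]
opening: 0.0852
```

Emit:
apply_moves:
  rows:
    - {"x": 9, "y": 39, "z": 0, "yaw": 0, "grip": 0}

```text
t: 4.6
tcp_pos: [0.188, 1.0257, 0.4415]
eef_rot: [-0.006, 0.188, 0.92, 0.343]
contact_force: [-0.2, 0.2, -0.3]
opening: 0.0854
```

Emit:
apply_moves:
  rows:
    - {"x": 9, "y": 39, "z": 0, "yaw": 0, "grip": 0}

```text
t: 4.7
tcp_pos: [0.1887, 1.0306, 0.4528]
eef_rot: [-0.006, 0.187, 0.915, 0.358]
contact_force: [0.9, 0.4, -0.4]
opening: 0.0857
```

Emit:
apply_moves:
  rows:
    - {"x": 9, "y": 39, "z": 0, "yaw": 0, "grip": 0}

```text
t: 4.8
tcp_pos: [0.1892, 1.0347, 0.4653]
eef_rot: [-0.006, 0.186, 0.909, 0.374]
contact_force: [0.2, -0.0, -0.7]
opening: 0.0851
```

Emit:
apply_moves:
  rows:
    - {"x": 9, "y": 39, "z": 0, "yaw": 0, "grip": 0}

```text
t: 4.9
tcp_pos: [0.1895, 1.0379, 0.4786]
eef_rot: [-0.007, 0.184, 0.903, 0.389]
contact_force: [-0.0, 0.7, 0.2]
opening: 0.0858
```

```bash
python3 st.py
```

```text
4.9 [1.377 0.869 0.215 0.006 1.258 0.21 ] [0.1895 1.0379 0.4786] [-0.   0.7  0.2] 0.08581522701595591
[[-0.932  0.338  0.132]
 [ 0.328  0.629  0.705]
 [ 0.155  0.7   -0.697]]
```

Emit:
apply_moves:
  rows:
    - {"x": 9, "y": 39, "z": 0, "yaw": 0, "grip": 0}

```text
t: 5.0
tcp_pos: [0.1897, 1.0401, 0.4927]
eef_rot: [-0.007, 0.183, 0.896, 0.404]
contact_force: [0.6, 0.2, 0.5]
opening: 0.0855
```

Emit:
apply_moves:
  rows:
    - {"x": 9, "y": 39, "z": 0, "yaw": 0, "grip": 0}

```text
t: 5.1
tcp_pos: [0.1897, 1.0416, 0.5076]
eef_rot: [-0.007, 0.182, 0.89, 0.418]
contact_force: [-0.2, -0.2, -0.3]
opening: 0.0854
```

Emit:
apply_moves:
  rows:
    - {"x": 9, "y": 39, "z": 0, "yaw": 0, "grip": 0}

```text
t: 5.2
tcp_pos: [0.1896, 1.0422, 0.5232]
eef_rot: [-0.007, 0.18, 0.883, 0.433]
contact_force: [-0.4, -0.2, 0.1]
opening: 0.0853
```

Emit:
apply_moves:
  rows:
    - {"x": 9, "y": 39, "z": 0, "yaw": 0, "grip": 0}

```text
t: 5.3
tcp_pos: [0.1893, 1.042, 0.5395]
eef_rot: [-0.008, 0.179, 0.877, 0.447]
contact_force: [-0.1, -0.2, 1.0]
opening: 0.0851
```

```bash
python3 st.py
```

```text
5.3 [1.378 0.831 0.215 0.008 1.169 0.211] [0.1893 1.042  0.5395] [-0.1 -0.2  1. ] 0.08512224259341632
[[-0.936  0.321  0.146]
 [ 0.307  0.537  0.786]
 [ 0.174  0.78  -0.601]]
```

```bash
cat > kin.py <<'E'
import numpy as np
from scipy.spatial.transform import Rotation as R
S=np.array([[.3203,1.5657,1.2574,.5745,.2385],[.865,.215,2.025,.8415,.3881],[.906,.214,1.911,.8863,.3559],[.796,.214,1.912,.857,.4514],[.888,.215,1.571,.9827,.4017],[.869,.215,1.258,1.0551,.4786],[.831,.215,1.169,1.0591,.5395]])
A=[];b=[]
for q2,q3,q5,r,z in S:
    a,c,e=q2,q2+q3,q2+q3+q5
    A+= [[0,np.sin(a),np.sin(c),np.cos(c),np.sin(e)],[1,np.cos(a),np.cos(c),-np.sin(c),np.cos(e)]]; b+=[r,z]
P,res,rk,sv=np.linalg.lstsq(np.array(A),np.array(b),rcond=None)
h,L1,L2,o2,d=P
def fk(q):
    Rz=lambda t:R.from_euler('z',t).as_matrix(); Ry=lambda t:R.from_euler('y',t).as_matrix()
    M=Rz(q[0])@Ry(q[1]); p=np.array([0,0,h])+M@[0,0,L1]
    M=M@Ry(q[2]); p=p+M@[o2,0,L2]
    M=M@Rz(q[3])@Ry(q[4])@Rz(q[5]); p=p+M@[0,0,d]
    return p,M
if __name__=="__main__":
    print(P,rk,sv,(np.array(A)@P-b).round(4)); 
    p,M=fk([1.378,.831,.215,.008,1.169,.211]);print(p,M.round(3))
E
python3 kin.py
```

```text
[0.13952094 0.59242838 0.41672455 0.02474667 0.3106115 ] 5 [4.76464632 3.32422586 0.85598298 0.6478756  0.30857456] [-0.     -0.     -0.     -0.0001  0.0001 -0.0003  0.      0.0001  0.
  0.0002 -0.     -0.     -0.0001  0.0002]
[0.20065807 1.0397859  0.5397435 ] [[-0.321 -0.936  0.146]
 [-0.536  0.307  0.786]
 [-0.78   0.174 -0.601]]
```

```bash
python3 - <<'E'
s=open('kin.py').read()
s=s.replace("p=np.array([0,0,h])+M@[0,0,L1]","p=np.array([0,0,h])+M@[0,.0115,L1]").replace("return p,M","return p,M@R.from_euler('z',np.pi/2).as_matrix()")
s=s.replace('if __name__','''from scipy.optimize import least_squares
LO=np.array([-3.11,-.84,.21,-1.34,.05,-2.56]);HI=np.array([3.11,2.01,2.61,4.49,2.63,2.56])
def ik(p,M,q0):
    f=lambda q:(lambda a:np.r_[(a[0]-p)*5,R.from_matrix(a[1]@M.T).as_rotvec()])(fk(q))
    r=least_squares(f,np.clip(q0,LO+1e-3,HI-1e-3),bounds=(LO,HI)); return r.x,np.abs(r.fun).max()
B0=np.array([.6106,.0428,0]);BA=1.3957
BX=np.array([np.cos(BA),np.sin(BA),0]);BY=np.array([-np.sin(BA),np.cos(BA),0])
def bin2w(x,y,z): return B0+x*BX+y*BY+np.array([0,0,z])
if __name__''')
open('kin.py','w').write(s)
E
python3 kin.py
python3 - <<'E'
from kin import *
q=np.array([1.378,.831,.215,.008,1.169,.211]);p,M=fk(q)
al=np.arctan2(M[2,1],M[2,0]);print("yaw",np.degrees(al))
for yaw in (0,al,al-np.pi):
    Mt=M@R.from_euler('z',yaw).as_matrix()
    for tgt in [(-.25,0,.35),(-.18,0,.16),(.015,0,.16)]:
        sols=[]
        rng=np.random.default_rng(0)
        for k in range(40):
            x,e=ik(bin2w(*tgt),Mt,rng.uniform(LO,HI))
            if e<1e-4 and not any(np.abs(x-y).max()<.02 for y in sols): sols.append(x)
        print(yaw,tgt,np.array(sols).round(2).tolist())
E
```

```text
[0.13952094 0.59242838 0.41672455 0.02474667 0.3106115 ] 5 [4.76464632 3.32422586 0.85598298 0.6478756  0.30857456] [-0.     -0.     -0.     -0.0001  0.0001 -0.0003  0.      0.0001  0.
  0.0002 -0.     -0.     -0.0001  0.0002]
[0.18937113 1.04198934 0.5397435 ] [[-0.936  0.321  0.146]
 [ 0.307  0.536  0.786]
 [ 0.174  0.78  -0.601]]
yaw 77.41448737959414
0 (-0.25, 0, 0.35) [[-0.73, 0.51, 1.3, 0.79, 1.84, -1.88]]
0 (-0.18, 0, 0.16) [[-0.63, 0.62, 1.62, 0.81, 1.47, -2.13]]
0 (0.015, 0, 0.16) [[-0.34, 0.54, 1.77, 0.98, 1.25, -2.05]]
1.351137693517515 (-0.25, 0, 0.35) [[-0.73, 0.51, 1.3, 0.79, 1.84, -0.53]]
1.351137693517515 (-0.18, 0, 0.16) [[-0.63, 0.62, 1.62, 0.81, 1.47, -0.78]]
1.351137693517515 (0.015, 0, 0.16) [[-0.34, 0.54, 1.77, 0.98, 1.25, -0.69]]
-1.7904549600722781 (-0.25, 0, 0.35) []
-1.7904549600722781 (-0.18, 0, 0.16) [[-0.63, 0.62, 1.62, 0.81, 1.47, 2.36]]
-1.7904549600722781 (0.015, 0, 0.16) [[-0.34, 0.54, 1.77, 0.98, 1.25, 2.45]]
```

```bash
cat > plan.py <<'E'
from kin import *
import sys
q=np.array([1.378,.831,.215,.008,1.169,.211]);p,M=fk(q); al=np.arctan2(M[2,1],M[2,0])
Mt=M@R.from_euler('z',al).as_matrix()
print((M.T@(np.array([.30,.60,.55])-p)*100).round(1), Mt.round(3), "d world along tool")
pts=[np.array([.30,.60,.55]),np.array([.42,.15,.55]),np.array([.52,-.25,.45]),bin2w(-.25,0,.30),bin2w(-.20,0,.165)]
x,e=ik(pts[0],Mt,q+[0,0,.1,0,0,-1]);print(x.round(2),e)
for a,b in zip(pts,pts[1:]):
    print("delta tool cm",(Mt.T@(b-a)*100).round(1))
    for t in np.linspace(0,1,9)[1:]:
        xn,e=ik(a+(b-a)*t,Mt,x); print((a+(b-a)*t).round(3),xn.round(2),np.abs(xn-x).max().round(2),round(e,5)); x=xn
E
python3 plan.py
```

```text
[-23.7 -19.4 -33.7] [[ 0.11   0.983  0.146]
 [ 0.59  -0.183  0.786]
 [ 0.8    0.    -0.601]] d world along tool
[0.92 0.03 1.47 0.5  0.84 0.93] 2.0402438568363424e-14
delta tool cm [-25.3  20.  -33.6]
[0.315 0.544 0.55 ] [ 0.81 -0.02  1.52  0.59  0.89  0.8 ] 0.13 0.0
[0.33  0.488 0.55 ] [ 0.68 -0.07  1.57  0.68  0.98  0.67] 0.13 0.0
[0.345 0.431 0.55 ] [ 0.53 -0.11  1.6   0.76  1.08  0.54] 0.15 0.0
[0.36  0.375 0.55 ] [ 0.36 -0.13  1.62  0.82  1.2   0.41] 0.17 0.0
[0.375 0.319 0.55 ] [ 0.19 -0.13  1.62  0.87  1.33  0.3 ] 0.17 0.0
[0.39  0.262 0.55 ] [ 0.02 -0.12  1.61  0.91  1.46  0.19] 0.17 0.0
[0.405 0.206 0.55 ] [-0.14 -0.09  1.59  0.93  1.58  0.09] 0.16 0.0
[0.42 0.15 0.55] [-0.28 -0.05  1.55  0.93  1.69  0.  ] 0.14 0.0
delta tool cm [-30.5  17.1 -24. ]
[0.432 0.1   0.538] [-0.38 -0.01  1.54  0.92  1.76 -0.09] 0.11 0.0
[0.445 0.05  0.525] [-0.48  0.05  1.51  0.91  1.81 -0.17] 0.09 0.0
[ 0.458 -0.     0.513] [-0.56  0.11  1.48  0.89  1.86 -0.24] 0.08 0.0
[ 0.47 -0.05  0.5 ] [-0.63  0.17  1.43  0.87  1.9  -0.3 ] 0.07 0.0
[ 0.483 -0.1    0.488] [-0.69  0.24  1.37  0.85  1.94 -0.35] 
[... 696 characters left out ...]
 0.52  1.35  0.77  1.8  -0.59] 0.04 0.0
[ 0.567 -0.203  0.3  ] [-0.73  0.54  1.37  0.77  1.76 -0.61] 0.04 0.0
delta tool cm [-7.8 -0.  12.1]
[ 0.568 -0.197  0.283] [-0.72  0.54  1.41  0.77  1.73 -0.63] 0.03 0.0
[ 0.569 -0.191  0.266] [-0.71  0.55  1.44  0.77  1.7  -0.65] 0.03 0.0
[ 0.57  -0.185  0.249] [-0.7   0.56  1.47  0.77  1.66 -0.67] 0.03 0.0
[ 0.571 -0.179  0.232] [-0.69  0.57  1.49  0.77  1.63 -0.69] 0.03 0.0
[ 0.572 -0.173  0.216] [-0.69  0.58  1.52  0.78  1.6  -0.71] 0.03 0.0
[ 0.574 -0.166  0.199] [-0.68  0.59  1.55  0.78  1.57 -0.74] 0.03 0.0
[ 0.575 -0.16   0.182] [-0.67  0.61  1.57  0.79  1.54 -0.76] 0.03 0.0
[ 0.576 -0.154  0.165] [-0.66  0.62  1.59  0.79  1.5  -0.78] 0.03 0.0
```

Emit:
apply_moves:
  rows:
    - {"x": -2.4, "y": -2, "z": -3.4, "yaw": 7.7, "grip": 0.3}
    - {"x": -4.8, "y": -3.9, "z": -6.8, "yaw": 15.5, "grip": 0.6}
    - {"x": -7.2, "y": -5.9, "z": -10.2, "yaw": 23.2, "grip": 1}
    - {"x": -9.6, "y": -7.8, "z": -13.6, "yaw": 31, "grip": 1}
    - {"x": -12, "y": -9.8, "z": -17, "yaw": 38.7, "grip": 1}
    - {"x": -14.4, "y": -11.7, "z": -20.4, "yaw": 46.4, "grip": 1}
    - {"x": -16.8, "y": -13.6, "z": -23.8, "yaw": 54.2, "grip": 1}
    - {"x": -19.2, "y": -15.6, "z": -27.2, "yaw": 61.9, "grip": 1}
    - {"x": -21.6, "y": -17.5, "z": -30.6, "yaw": 69.7, "grip": 1}
    - {"x": -24, "y": -19.5, "z": -34, "yaw": 77.4, "grip": 1}
    - {"x": -24, "y": -19.5, "z": -34, "yaw": 77.4, "grip": 1}
    - {"x": -24, "y": -19.5, "z": -34, "yaw": 77.4, "grip": 1}

```text
t: 6.5
tcp_pos: [0.3021, 0.5954, 0.5516]
eef_rot: [-0.284, 0.688, 0.572, 0.345]
contact_force: [0.4, 0.8, 0.3]
opening: -0.0003
```

```bash
python3 st.py
```

```text
6.5 [0.915 0.029 1.467 0.505 0.841 0.919] [0.3021 0.5954 0.5516] [0.4 0.8 0.3] -0.00029120753462331787
[[ 0.108  0.983  0.149]
 [ 0.591 -0.184  0.786]
 [ 0.8    0.003 -0.601]]
```

Reached the planned pose. Next leg, to (0.42, 0.15, 0.55).

Emit:
apply_moves:
  rows:
    - {"x": -2.5, "y": 2, "z": -3.4, "grip": 1, "yaw": 0}
    - {"x": -5, "y": 4, "z": -6.7, "grip": 1, "yaw": 0}
    - {"x": -7.6, "y": 6, "z": -10, "grip": 1, "yaw": 0}
    - {"x": -10.1, "y": 8, "z": -13.4, "grip": 1, "yaw": 0}
    - {"x": -12.6, "y": 10, "z": -16.8, "grip": 1, "yaw": 0}
    - {"x": -15.2, "y": 12, "z": -20.2, "grip": 1, "yaw": 0}
    - {"x": -17.7, "y": 14, "z": -23.5, "grip": 1, "yaw": 0}
    - {"x": -20.2, "y": 16, "z": -26.9, "grip": 1, "yaw": 0}
    - {"x": -22.8, "y": 18, "z": -30.2, "grip": 1, "yaw": 0}
    - {"x": -25.3, "y": 20, "z": -33.6, "grip": 1, "yaw": 0}
    - {"x": -25.3, "y": 20, "z": -33.6, "grip": 1, "yaw": 0}

```text
t: 7.6
tcp_pos: [0.4255, 0.1423, 0.549]
eef_rot: [-0.283, 0.691, 0.57, 0.343]
contact_force: [0.1, 0.8, -0.4]
opening: 0.0001
```

Emit:
apply_moves:
  rows:
    - {"x": -3.4, "y": 1.9, "z": -2.7, "grip": 1, "yaw": 0}
    - {"x": -6.8, "y": 3.8, "z": -5.3, "grip": 1, "yaw": 0}
    - {"x": -10.2, "y": 5.7, "z": -8, "grip": 1, "yaw": 0}
    - {"x": -13.6, "y": 7.6, "z": -10.7, "grip": 1, "yaw": 0}
    - {"x": -17, "y": 9.5, "z": -13.3, "grip": 1, "yaw": 0}
    - {"x": -20.3, "y": 11.4, "z": -16, "grip": 1, "yaw": 0}
    - {"x": -23.7, "y": 13.3, "z": -18.7, "grip": 1, "yaw": 0}
    - {"x": -27.1, "y": 15.2, "z": -21.3, "grip": 1, "yaw": 0}
    - {"x": -30.5, "y": 17.1, "z": -24, "grip": 1, "yaw": 0}
    - {"x": -30.5, "y": 17.1, "z": -24, "grip": 1, "yaw": 0}

```text
t: 8.6
tcp_pos: [0.5245, -0.2579, 0.4462]
eef_rot: [-0.287, 0.69, 0.57, 0.342]
contact_force: [-0.2, 0.2, -0.4]
opening: -0.0
```

```bash
python3 st.py
python3 - <<'E'
from h import *
import cv2
for n in ("top","wrist"):
    cv2.imwrite(f"pics/{n}1.png",robot.grab_frame(n)[:,:,::-1])
E
```

```text
8.6 [-0.825  0.488  1.096  0.811  2.061 -0.426] [ 0.5245 -0.2579  0.4462] [-0.2  0.2 -0.4] -1.1659642455662393e-05
[[ 0.116  0.983  0.145]
 [ 0.59  -0.185  0.786]
 [ 0.799 -0.005 -0.602]]
```

View pics/wrist1.png

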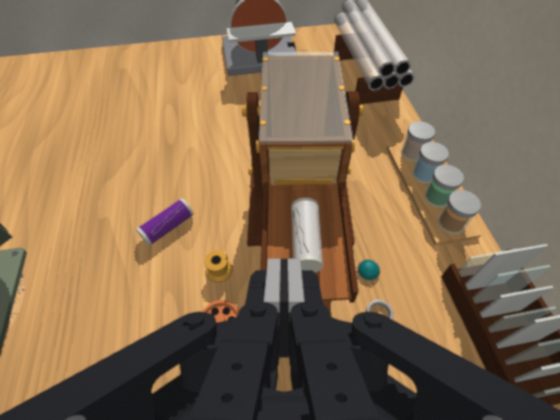

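View pics/top1.png

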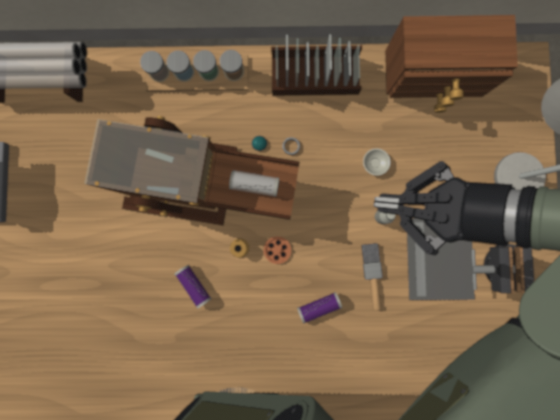

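Run:
```python
import cv2
a=cv2.imread("pics/wrist1.png")[40:310,230:390]; cv2.imwrite("pics/w1c.png",cv2.resize(a,None,fx=2.2*1.6,fy=2.2,interpolation=cv2.INTER_CUBIC))
```

View pics/w1c.png

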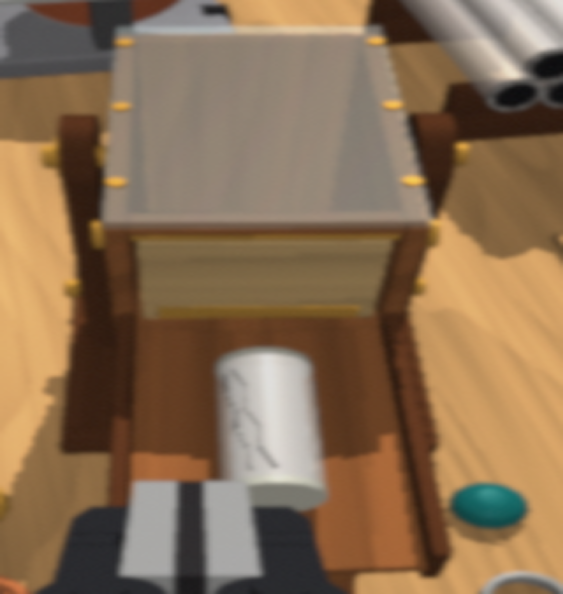

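```bash
cat > refit.py <<'E'
from h import *
from scipy.optimize import least_squares
from scipy.spatial.transform import Rotation as R
top=[((66,34),(215,-65,243)),((436,92),(-8,-65,243)),((402,312),(-8,65,243)),((20,250),(215,65,243)),((745,178),(-190,-63,157)),((716,370),(-190,63,157))]
sc=[((275,130),(-8,65,243)),((400,245),(-8,-65,243)),((655,118),(215,-65,243)),((517,20),(215,65,243)),((40,340),(-190,63,157)),((143,460),(-190,-63,157))]
wr=[((102,225),(-8,65,243)),((432,218),(-8,-65,243)),((118,30),(215,65,243)),((382,28),(215,-65,243)),((449,556),(-190,-63,157))]
tcp=np.array([.5245,-.2579,.4462]);RT=R.from_quat([.690,.570,.342,-.287]).as_matrix()
c=robot.get_calibration("wrist");T=c["T_tool_cam"]
def projw(X):
    Xt=(X-tcp)@RT; Xc=(Xt-T[:3,3])@T[:3,:3]; p=Xc@c["K"].T; return p[:,:2]/p[:,2:]
def W(p,B):
    B=np.array(B)/1000;c,s=np.cos(p[2]),np.sin(p[2])
    return np.c_[p[0]+c*B[:,0]-s*B[:,1],p[1]+s*B[:,0]+c*B[:,1],B[:,2]]
ut=np.array([a for a,_ in top])/3.4+[80,110]; us=np.array([a for a,_ in sc])/3.1+[260,95]; uw=np.array([a for a,_ in wr])/[3.52,2.2]+[230,40]
def f(p): return np.r_[(proj("top",W(p,[b for _,b in top]))-ut).ravel(),(proj("scene",W(p,[b for _,b in sc]))-us).ravel(),(projw(W(p,[b for _,b in wr]))-uw).ravel()]
for sel in (slice(0,12),slice(12,24),slice(24,34),slice(0,34)):
    r=least_squares(lambda p:f(p)[sel],[.61,.04,1.4]); print(r.x.round(4),f(r.x)[sel].reshape(-1,2).round(1).tolist())
p=r.x
def tob(X): d=X[:2]-p[:2];c_,s=np.cos(p[2]),np.sin(p[2]);return c_*d[0]+s*d[1],-s*d[0]+c_*d[1]
print("tcp in bin",tob(tcp), "toolz az",np.degrees(np.arctan2(RT[1,2],RT[0,2])))
# tube fit in wrist: mid silhouette at mean height ~.155
def rayw(uv,z):
    dd=RT@(T[:3,:3]@np.linalg.solve(c["K"],[*uv,1])); o=tcp+RT@T[:3,3]; return o+dd*(z-o[2])/dd[2]
for a in [(264,355),(276,485),(276,508)]:
    for z in (.155,.175): X=rayw(np.array(a)/[3.52,2.2]+[230,40],z); print("tube",a,z,tob(X))
E
python3 refit.py
```

```text
[0.609  0.0432 1.3954] [[-1.4, -1.1], [1.7, 0.1], [-0.3, 1.1], [-1.2, 0.4], [1.3, -1.2], [0.2, 0.4]]
[0.6141 0.0416 1.3969] [[-2.4, -0.3], [0.6, 1.2], [1.8, -0.4], [0.9, -2.0], [-2.3, -1.7], [1.4, 1.6]]
[0.609  0.0392 1.3842] [[-1.4, -0.6], [0.9, 2.1], [-0.6, -3.0], [0.2, -2.6], [0.8, 1.0]]
[0.6105 0.0418 1.391 ] [[-0.5, -2.3], [2.6, -0.6], [0.3, 0.3], [-0.5, -0.8], [2.0, -1.5], [0.6, 0.1], [-3.6, -1.3], [-1.0, 0.2], [0.6, -0.9], [0.1, -2.5], [-3.7, -3.2], [-0.5, 0.1], [-0.6, -1.8], [1.3, 0.4], [-0.9, -3.7], [-0.3, -3.6], [2.2, -1.4]]
tcp in bin (np.float64(-0.3102045613502271), np.float64(0.031020172482040607)) toolz az 79.56241331992906
tube (264, 355) 0.155 (np.float64(-0.04590914086375803), np.float64(-0.00038088584688091877))
tube (264, 355) 0.175 (np.float64(-0.061069958800960354), np.float64(0.0010804839052023854))
tube (276, 485) 0.155 (np.float64(-0.14482032070450385), np.float64(-0.0007468758391407163))
tube (276, 485) 0.175 (np.float64(-0.15539705666365244), np.float64(0.0007314558795309609))
tube (276, 508) 0.155 (np.float64(-0.16014451086108047), np.float64(-1.468431187698696e-05))
tube (276, 508) 0.175 (np.float64(-0.17001104051151725), np.float64(0.0014297136695769347))
```

```bash
cat >> refit.py <<'E'
print()
for z in (.0,.008,.021):
  for x in (-.011,.011):
    X=(tcp+RT@np.array([x,0,z]))[None]; print(x,z,projw(X).round(1),proj("top",X).round(1))
E
python3 refit.py | tail -6
python3 - <<'E'
import cv2
a=cv2.imread("pics/wrist1.png")[240:330,230:340]; cv2.imwrite("pics/w1d.png",cv2.resize(a,None,fx=6,fy=6,interpolation=cv2.INTER_CUBIC))
a=cv2.imread("pics/top1.png")[170:240,360:450]; cv2.imwrite("pics/t1d.png",cv2.resize(a,None,fx=7,fy=7,interpolation=cv2.INTER_CUBIC))
E
```

```text
-0.011 0.0 [[285.  308.4]] [[383.8 204.1]]
0.011 0.0 [[285.1 261. ]] [[377.5 201.5]]
-0.011 0.008 [[285.  298.4]] [[378.7 203.7]]
0.011 0.008 [[285.  252.9]] [[372.3 201. ]]
-0.011 0.021 [[284.9 284.1]] [[370.6 202.9]]
0.011 0.021 [[284.9 241.4]] [[364.1 200.2]]
```

View pics/w1d.png

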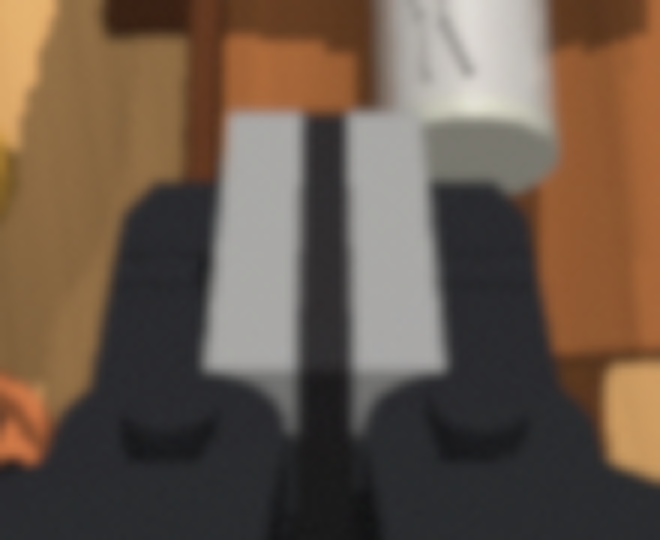

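View pics/t1d.png

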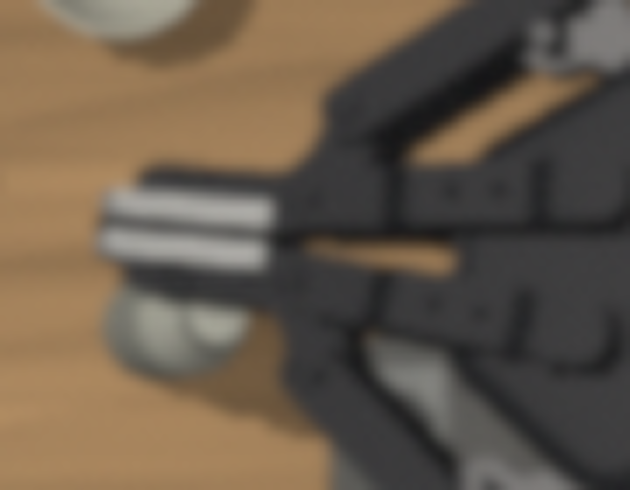

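Emit:
apply_moves:
  rows:
    - {"x": -1.6, "y": 0.6, "z": 2.7, "grip": 1, "yaw": 0}
    - {"x": -3.2, "y": 1.2, "z": 5.4, "grip": 1, "yaw": 0}
    - {"x": -4.9, "y": 1.9, "z": 8.2, "grip": 1, "yaw": 0}
    - {"x": -6.5, "y": 2.5, "z": 10.9, "grip": 1, "yaw": 0}
    - {"x": -8.1, "y": 3.1, "z": 13.6, "grip": 1, "yaw": 0}
    - {"x": -8.1, "y": 3.1, "z": 13.6, "grip": 1, "yaw": 0}
    - {"x": -8.1, "y": 3.1, "z": 13.6, "grip": 1, "yaw": 0}

```text
t: 9.4
tcp_pos: [0.5632, -0.1993, 0.3073]
eef_rot: [-0.284, 0.687, 0.574, 0.343]
contact_force: [-0.0, -1.0, 1.4]
opening: 0.0001
```

```bash
cat > b.py <<'E'
from h import *
from scipy.spatial.transform import Rotation as R
o=robot.observe();w=o["eef_rot"];M=R.from_quat(np.roll(w,-1)).as_matrix()
p=(.6105,.0418,1.391);X=o["tcp_pos"]
B=np.array([[np.cos(p[2]),np.sin(p[2]),0],[-np.sin(p[2]),np.cos(p[2]),0],[0,0,1]])
b=B@(X-[p[0],p[1],0]);print(o["t"],"bin frame",b.round(4),"F bin",(B@o["contact_force"]).round(2))
def to(t): return (M.T@B.T@(np.array(t)-b)*100).round(2)
for t in [(-.20,0,.158),(-.16,0,.158),(0,0,.158)]: print(t,to(t))
E
python3 b.py
```

```text
9.4 bin frame [-0.2457  0.0035  0.3073] F bin [-0.95 -0.15  1.44]
(-0.2, 0, 0.158) [-9.15  0.3  12.65]
(-0.16, 0, 0.158) [-6.74  0.3  15.84]
(0, 0, 0.158) [ 2.91  0.28 28.6 ]
```

Emit:
apply_moves:
  rows:
    - {"x": -2.3, "y": 0.1, "z": 2.6, "grip": 1, "yaw": 0}
    - {"x": -4.6, "y": 0.2, "z": 5.3, "grip": 1, "yaw": 0}
    - {"x": -6.5, "y": 0.3, "z": 8, "grip": 1, "yaw": 0}
    - {"x": -8, "y": 0.3, "z": 10.5, "grip": 1, "yaw": 0}
    - {"x": -8.8, "y": 0.3, "z": 12, "grip": 1, "yaw": 0}
    - {"x": -9.1, "y": 0.3, "z": 12.6, "grip": 1, "yaw": 0}
    - {"x": -9.1, "y": 0.3, "z": 12.6, "grip": 1, "yaw": 0}
    - {"x": -9.1, "y": 0.3, "z": 12.6, "grip": 1, "yaw": 0}

```text
t: 10.2
tcp_pos: [0.575, -0.1572, 0.1586]
eef_rot: [-0.283, 0.688, 0.573, 0.343]
contact_force: [-0.3, -0.3, 1.2]
opening: 0.0
```

```bash
python3 b.py
python3 - <<'E'
from h import *
import cv2
for n in ("scene","wrist"):
    cv2.imwrite(f"pics/{n}2.png",robot.grab_frame(n)[:,:,::-1])
a=cv2.imread("pics/scene2.png")[95:285,240:480]; cv2.imwrite("pics/scene2c.png",cv2.resize(a,None,fx=3,fy=3,interpolation=cv2.INTER_CUBIC))
E
```

```text
10.2 bin frame [-0.2021 -0.0007  0.1586] F bin [-0.29  0.22  1.21]
(-0.2, 0, 0.158) [ 0.08 -0.07  0.21]
(-0.16, 0, 0.158) [ 2.5  -0.09  3.39]
(0, 0, 0.158) [12.16 -0.15 16.15]
```

View pics/scene2c.png

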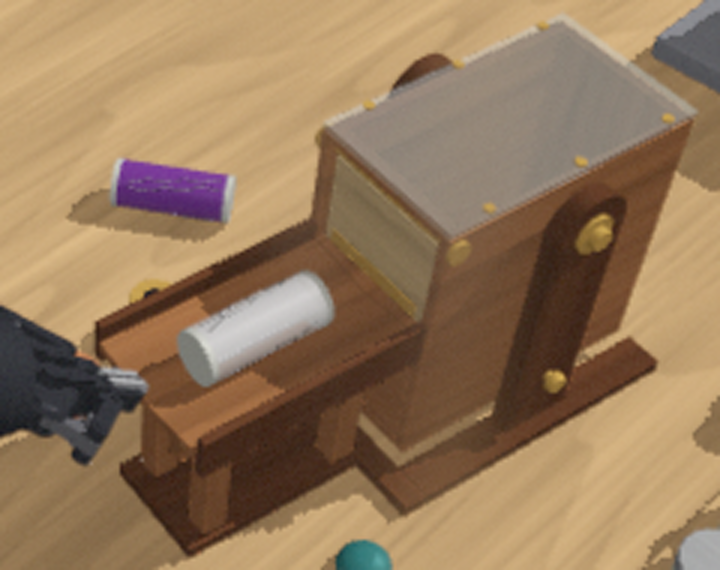

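View pics/wrist2.png

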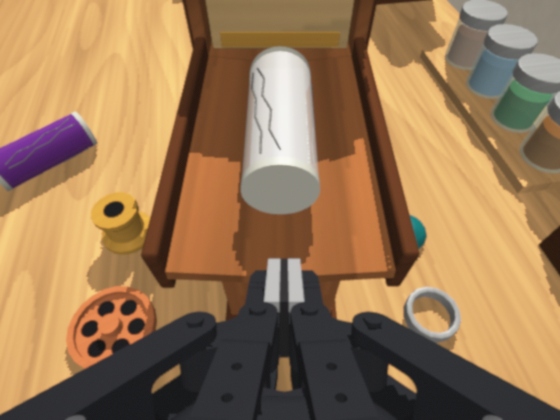

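Emit:
apply_moves:
  rows:
    - {"x": 0.5, "y": 0, "z": 0.6, "grip": 1, "yaw": 0}
    - {"x": 1, "y": 0, "z": 1.3, "grip": 1, "yaw": 0}
    - {"x": 1.5, "y": -0.1, "z": 2, "grip": 1, "yaw": 0}
    - {"x": 2, "y": -0.1, "z": 2.65, "grip": 1, "yaw": 0}
    - {"x": 2.5, "y": -0.1, "z": 3.3, "grip": 1, "yaw": 0}
    - {"x": 3, "y": -0.1, "z": 4, "grip": 1, "yaw": 0}
    - {"x": 3.5, "y": -0.1, "z": 4.65, "grip": 1, "yaw": 0}
    - {"x": 4, "y": -0.1, "z": 5.3, "grip": 1, "yaw": 0}
    - {"x": 4.5, "y": -0.1, "z": 6, "grip": 1, "yaw": 0}
    - {"x": 5, "y": -0.1, "z": 6.6, "grip": 1, "yaw": 0}

```text
t: 11.3
tcp_pos: [0.5885, -0.0742, 0.157]
eef_rot: [-0.285, 0.688, 0.573, 0.343]
contact_force: [0.6, -0.6, 0.3]
opening: -0.0003
```

```bash
python3 b.py
python3 - <<'E'
from h import *
import cv2
for n in ("scene","wrist"):
    cv2.imwrite(f"pics/{n}3.png",robot.grab_frame(n)[:,:,::-1])
a=cv2.imread("pics/scene3.png")[95:285,240:480]; cv2.imwrite("pics/scene3c.png",cv2.resize(a,None,fx=3,fy=3,interpolation=cv2.INTER_CUBIC))
E
```

```text
11.3 bin frame [-0.118   0.0009  0.157 ] F bin [-0.44 -0.73  0.25]
(-0.2, 0, 0.158) [-4.86  0.12 -6.6 ]
(-0.16, 0, 0.158) [-2.45  0.11 -3.41]
(0, 0, 0.158) [7.2  0.05 9.35]
```

View pics/scene3c.png

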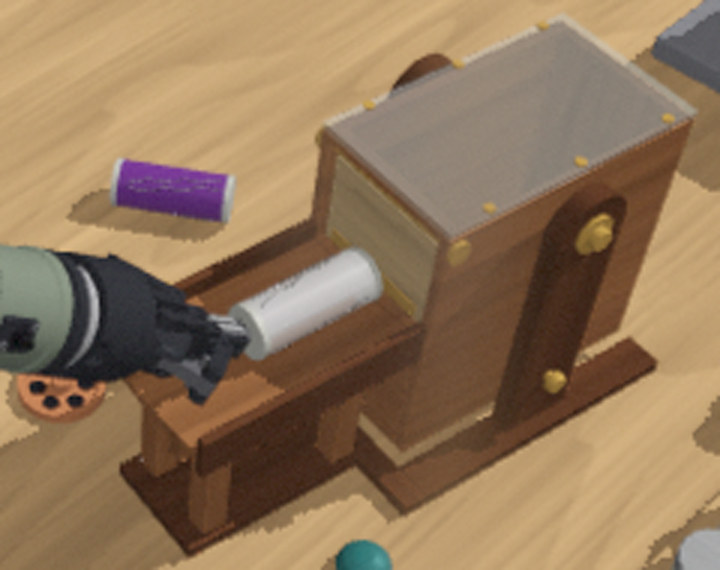

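View pics/wrist3.png

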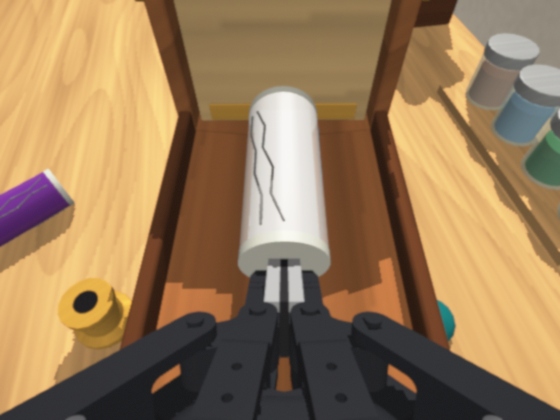

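The fingertips are on the middle of the tube's rear face, at wrist pixel (284,262). Its front is almost at the flap and it is straight, so I keep pushing.

Emit:
apply_moves:
  rows:
    - {"x": 0.5, "y": 0, "z": 0.65, "grip": 1, "yaw": 0}
    - {"x": 1, "y": 0, "z": 1.3, "grip": 1, "yaw": 0}
    - {"x": 1.5, "y": 0, "z": 2, "grip": 1, "yaw": 0}
    - {"x": 2, "y": 0.1, "z": 2.6, "grip": 1, "yaw": 0}
    - {"x": 2.5, "y": 0.1, "z": 3.3, "grip": 1, "yaw": 0}
    - {"x": 3, "y": 0.1, "z": 3.9, "grip": 1, "yaw": 0}
    - {"x": 3.5, "y": 0.1, "z": 4.6, "grip": 1, "yaw": 0}
    - {"x": 4, "y": 0.1, "z": 5.2, "grip": 1, "yaw": 0}
    - {"x": 4.5, "y": 0.1, "z": 5.9, "grip": 1, "yaw": 0}
    - {"x": 5, "y": 0.1, "z": 6.5, "grip": 1, "yaw": 0}

```text
t: 12.4
tcp_pos: [0.6044, 0.0063, 0.1577]
eef_rot: [-0.285, 0.688, 0.573, 0.343]
contact_force: [-0.7, -0.4, -0.6]
opening: 0.0002
```

```bash
python3 b.py
python3 - <<'E'
from h import *
import cv2
for n in ("scene","wrist"):
    cv2.imwrite(f"pics/{n}4.png",robot.grab_frame(n)[:,:,::-1])
a=cv2.imread("pics/scene4.png")[95:285,240:480]; cv2.imwrite("pics/scene4c.png",cv2.resize(a,None,fx=3,fy=3,interpolation=cv2.INTER_CUBIC))
E
```

```text
12.4 bin frame [-0.036  -0.0004  0.1577] F bin [-0.49  0.57 -0.56]
(-0.2, 0, 0.158) [ -9.87   0.02 -13.1 ]
(-0.16, 0, 0.158) [-7.46  0.01 -9.91]
(0, 0, 0.158) [ 2.19 -0.05  2.85]
```

View pics/scene4c.png

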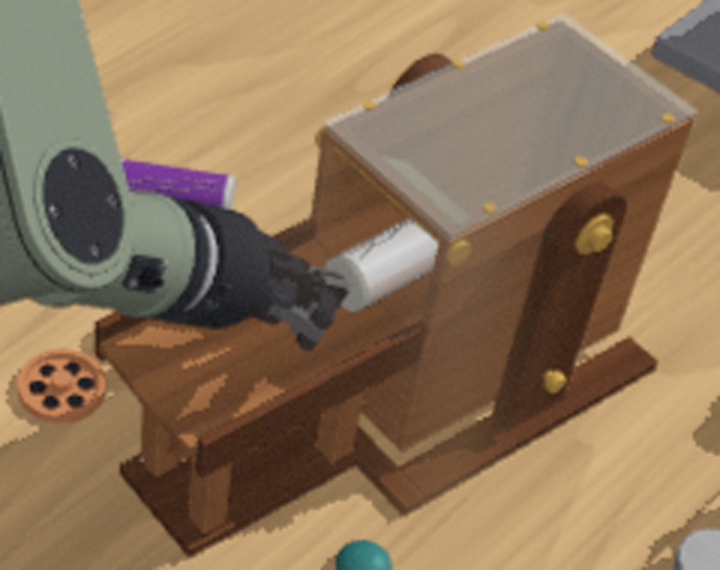

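View pics/wrist4.png

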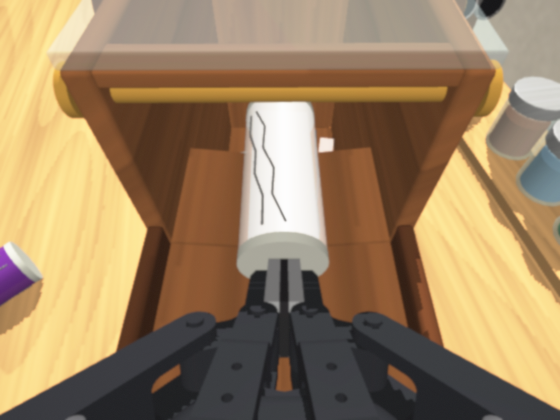

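Emit:
apply_moves:
  rows:
    - {"x": 0.5, "y": 0, "z": 0.65, "grip": 1, "yaw": 0}
    - {"x": 1, "y": 0, "z": 1.3, "grip": 1, "yaw": 0}
    - {"x": 1.4, "y": 0, "z": 1.85, "grip": 1, "yaw": 0}
    - {"x": 1.8, "y": 0, "z": 2.35, "grip": 1, "yaw": 0}
    - {"x": 2.1, "y": 0, "z": 2.75, "grip": 1, "yaw": 0}
    - {"x": 2.4, "y": 0, "z": 3.15, "grip": 1, "yaw": 0}

```text
t: 13.1
tcp_pos: [0.6117, 0.045, 0.158]
eef_rot: [-0.285, 0.688, 0.573, 0.343]
contact_force: [-0.1, -2.1, -0.3]
opening: 0.0002
```

```bash
python3 b.py
python3 - <<'E'
from h import *
import cv2
for n in ("wrist",):
    cv2.imwrite(f"pics/{n}5.png",robot.grab_frame(n)[:,:,::-1])
E
```

```text
13.1 bin frame [ 0.0033 -0.0006  0.158 ] F bin [-2.09 -0.24 -0.33]
(-0.2, 0, 0.158) [-1.226e+01  1.000e-02 -1.622e+01]
(-0.16, 0, 0.158) [ -9.85   0.   -13.03]
(0, 0, 0.158) [-0.2  -0.06 -0.26]
```

View pics/wrist5.png

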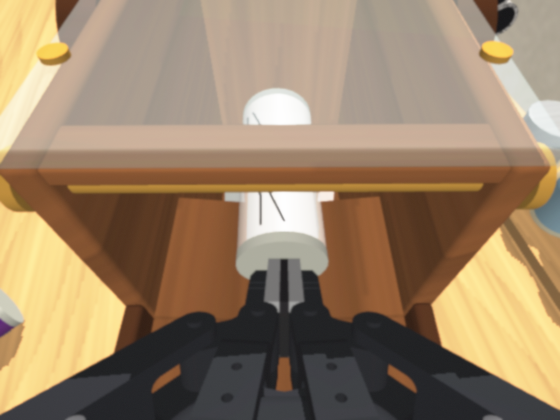

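The tube is at the tipping point, with its rear face just inside the flap line. I go on in small steps.

Emit:
apply_moves:
  rows:
    - {"x": 0.2, "y": 0, "z": 0.25, "grip": 1, "yaw": 0}
    - {"x": 0.35, "y": 0, "z": 0.5, "grip": 1, "yaw": 0}
    - {"x": 0.5, "y": 0, "z": 0.7, "grip": 1, "yaw": 0}
    - {"x": 0.5, "y": 0, "z": 0.7, "grip": 1, "yaw": 0}
    - {"x": 0.5, "y": 0, "z": 0.7, "grip": 1, "yaw": 0}

```text
t: 13.65
tcp_pos: [0.6131, 0.0531, 0.1575]
eef_rot: [-0.285, 0.688, 0.573, 0.343]
contact_force: [0.3, -0.5, 0.3]
opening: 0.0
```

```bash
python3 b.py
python3 - <<'E'
from h import *
import cv2
for n in ("wrist",):
    cv2.imwrite(f"pics/{n}6.png",robot.grab_frame(n)[:,:,::-1])
E
```

```text
13.65 bin frame [ 0.0116 -0.0005  0.1575] F bin [-0.4  -0.38  0.32]
(-0.2, 0, 0.158) [-12.72   0.02 -16.9 ]
(-0.16, 0, 0.158) [-1.031e+01  1.000e-02 -1.371e+01]
(0, 0, 0.158) [-0.66 -0.05 -0.95]
```

View pics/wrist6.png

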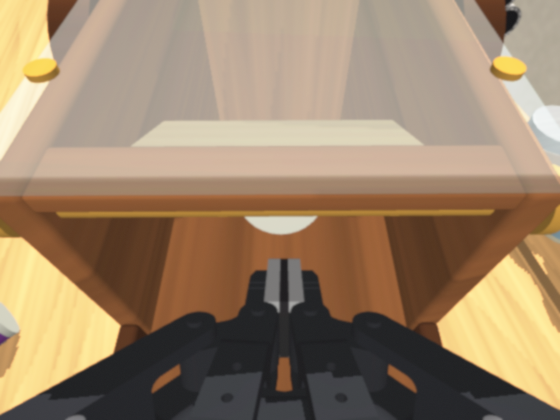

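The tube is dropping: only its rear disc is visible, at (282,222), and it is past the fingertips. I hold briefly and check.

Emit:
apply_moves:
  rows:
    - {"x": 0, "y": 0, "z": 0, "grip": 1, "yaw": 0}
    - {"x": 0, "y": 0, "z": 0, "grip": 1, "yaw": 0}
    - {"x": 0, "y": 0, "z": 0, "grip": 1, "yaw": 0}
    - {"x": 0, "y": 0, "z": 0, "grip": 1, "yaw": 0}

```text
t: 14.1
tcp_pos: [0.6131, 0.0529, 0.1577]
eef_rot: [-0.285, 0.688, 0.573, 0.343]
contact_force: [-0.3, 0.5, -0.3]
opening: -0.0001
```

```bash
python3 b.py
python3 - <<'E'
from h import *
import cv2
for n in ("wrist","top"):
    cv2.imwrite(f"pics/{n}7.png",robot.grab_frame(n)[:,:,::-1])
a=cv2.imread("pics/top7.png")[110:270,80:310]; cv2.imwrite("pics/top7c.png",cv2.resize(a,None,fx=3.4,fy=3.4,interpolation=cv2.INTER_CUBIC))
E
```

```text
14.1 bin frame [ 0.0114 -0.0006  0.1577] F bin [ 0.43  0.43 -0.25]
(-0.2, 0, 0.158) [-12.72   0.02 -16.89]
(-0.16, 0, 0.158) [-10.31   0.   -13.7 ]
(0, 0, 0.158) [-0.66 -0.06 -0.93]
```

View pics/wrist7.png

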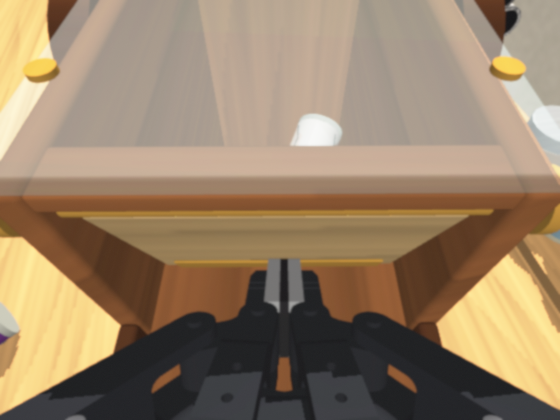

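View pics/top7c.png

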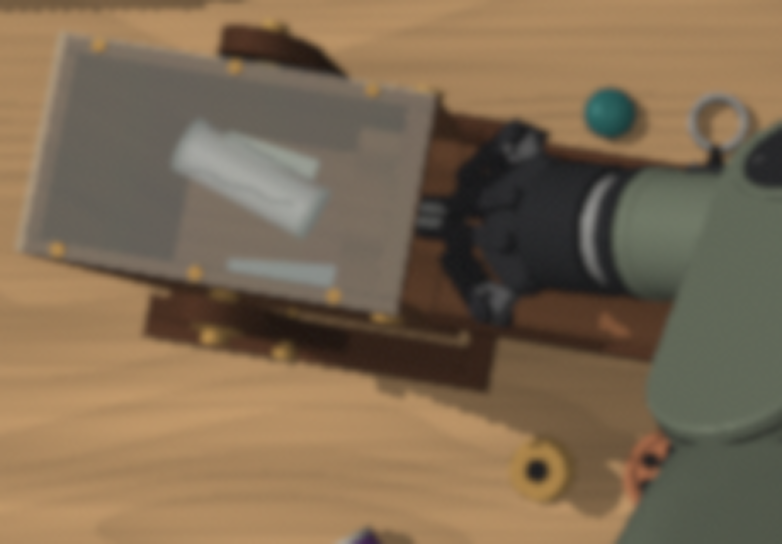

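The tube lies in the bin, at (250,178) in the top crop. The flap rests on the fingertips. I draw back straight along the trough.

Emit:
apply_moves:
  rows:
    - {"x": -0.6, "y": 0, "z": -0.8, "grip": 1, "yaw": 0}
    - {"x": -1.2, "y": 0, "z": -1.6, "grip": 1, "yaw": 0}
    - {"x": -1.8, "y": 0, "z": -2.4, "grip": 1, "yaw": 0}
    - {"x": -2.4, "y": 0, "z": -3.2, "grip": 1, "yaw": 0}
    - {"x": -3.3, "y": 0, "z": -4.4, "grip": 1, "yaw": 0}
    - {"x": -4.5, "y": 0, "z": -6, "grip": 1, "yaw": 0}
    - {"x": -6, "y": 0, "z": -8, "grip": 1, "yaw": 0}
    - {"x": -7.8, "y": 0, "z": -10.4, "grip": 1, "yaw": 0}
    - {"x": -9.6, "y": 0, "z": -12.8, "grip": 1, "yaw": 0}
    - {"x": -11.4, "y": 0, "z": -15.2, "grip": 1, "yaw": 0}
    - {"x": -12.7, "y": 0, "z": -17, "grip": 1, "yaw": 0}
    - {"x": -12.7, "y": 0, "z": -18.5, "grip": 1, "yaw": 0}

```text
t: 15.4
tcp_pos: [0.5714, -0.17, 0.167]
eef_rot: [-0.285, 0.689, 0.571, 0.343]
contact_force: [0.1, 0.7, -0.3]
opening: -0.0001
```

Emit:
apply_moves:
  rows:
    - {"x": 0.5, "y": 0, "z": -3, "grip": 1, "yaw": 0}
    - {"x": 1, "y": 0, "z": -6, "grip": 1, "yaw": 0}
    - {"x": 1.5, "y": 0, "z": -9, "grip": 1, "yaw": 0}
    - {"x": 2, "y": 0, "z": -11, "grip": 1, "yaw": 0}
    - {"x": 2, "y": 0, "z": -11, "grip": 1, "yaw": 0}
    - {"x": 2, "y": 0, "z": -11, "grip": 1, "yaw": 0}

```text
t: 16.0
tcp_pos: [0.5581, -0.2416, 0.2502]
eef_rot: [-0.285, 0.688, 0.573, 0.343]
contact_force: [0.2, 0.1, 0.1]
opening: -0.0003
```

```bash
python3 b.py
python3 - <<'E'
from h import *
import cv2
for n in ("wrist","scene","top"):
    cv2.imwrite(f"pics/{n}8.png",robot.grab_frame(n)[:,:,::-1])
E
```

```text
16.0 bin frame [-0.2882  0.0008  0.2502] F bin [ 0.12 -0.2   0.06]
(-0.2, 0, 0.158) [-2.03  0.04 12.6 ]
(-0.16, 0, 0.158) [ 0.38  0.03 15.79]
(0, 0, 0.158) [10.03 -0.03 28.55]
```

View pics/wrist8.png

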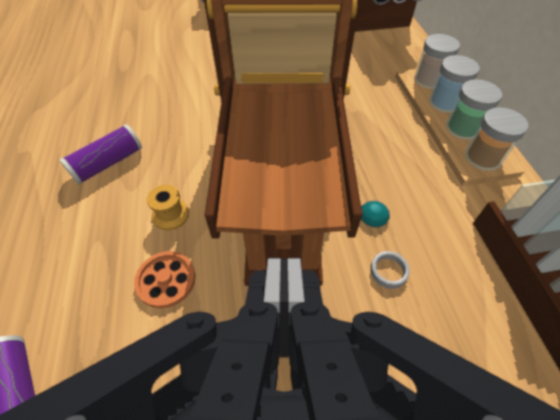

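View pics/scene8.png

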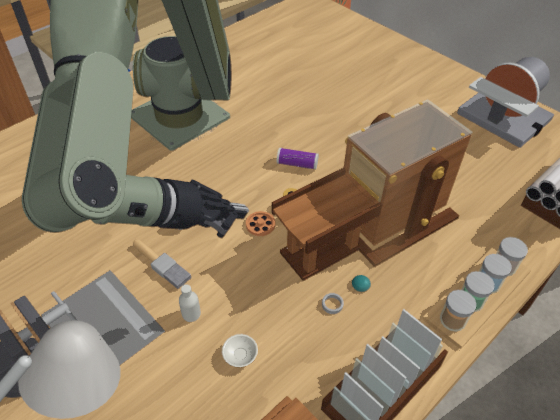

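View pics/top8.png

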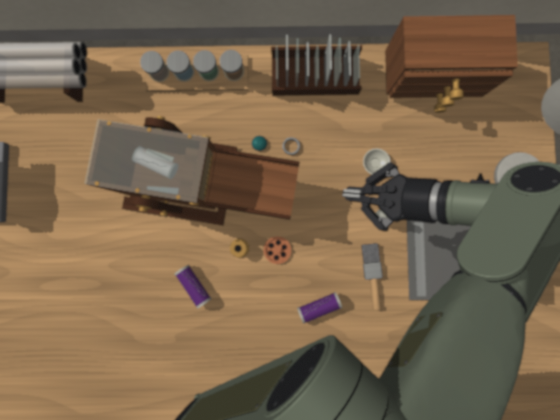

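The trough is empty, and the flap hangs shut (foot at about (283,78) in the wrist view). The tube lies in the bin at (153,160) in the top view. The other things stand where they were. Handing in.

```bash
python3 -c "
from cell import robot
print(robot.sign_off(), robot.observe()['t'])"
```

```text
the job is handed in; nothing more can be done
the job is handed in; nothing more can be done
```

The cracked tube is in the bin: I pushed it endways with closed fingertips through the flap until it dropped off the sill, then drew straight back. It was never pinched or lifted.

- **Getting under the lintel:** the moves give no direct tilt, and with the tool pointing straight down the gripper could not push the tube in far enough. I tilted it about 53° by stepping it against the arm's reach limit in free space. I then carried that tilt over to the trough.
- **Result:** the top view shows the tube on the bin floor, the trough is empty, and the wrist view shows the flap hanging shut. The arm stands clear of everything.
- **Bystanders and force:** the bystanders and the purple look-alikes look unmoved. The dish and glue bottle are partly hidden by the arm in the last top view but clear in the scene view. The force readings after each move peaked at about 4 N in free space and 2 N while pushing.
- **Time and disagreements:** handed in at about 16 s of the 45 s. The bin position from the three cameras differed by about 5 mm, and its direction by under 1°, which was not enough to matter. No check failed.

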